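Unload the drilled die insert from the drill jig

ROBOT

A 6-joint arm with a two-finger parallel gripper is mounted at the origin on the work surface. World frame = base frame: x ahead of the robot, y to its left, z up, the work surface at z = 0. Lengths are in m, angles in rad, forces in N, time in s.
With the tool pointing down it reaches from about 0.275 to 0.875 m from the base axis. Payload 12.5 kg.
Tool frame: the origin (TCP) lies on the centre line of the jaws, within the pads' length; the fingertips stand r.finger_overhang ahead of it and the grasp point (between the pads) lies 3 mm ahead of it (r.finger_overhang is the distance from the TCP to the fingertips, in m); z points along the fingers, y is the direction in which the jaws open and shut (so a half turn about z gives the same grasp; the last joint's range is limited). The gripper opens to 85 mm and grips with 20 to 120 N. Pads are 22 mm wide; open, the fingers measure 114 mm over their backs; the gripper's body (76 mm by 85 mm) begins 54 mm behind the grasp point. The pads swing forward as they close: fully open they stand 13 mm farther back than shut.
Start: joints at [1.112, 0.351, 1.652, -0, 1.139, -0.085], TCP at [0.201, 0.512, 0.253] pointing down, gripper open.
Joint ranges: [-2.75, 2.75], [-0.79, 2.1], [0.01, 2.65], [-1.57, 4.71], [0.07, 3.14], [-2.87, 2.87]. Speed limits (rad/s): [2.22, 2.22, 2.79, 3.14, 3.14, 3.14].

INTERFACE

Orientations are given as a unit quaternion [x, y, z, w].
In Python, from cell import r, optics gives the robot as it stands. The module is installed in compiled form; this text tells all that it offers. Calls block until the motion is done:
- r.move_to(position, orientation): joint-space move of the TCP to a pose.
- r.move_linear(position, rot=None, vel=0.15): straight line of the TCP; rot=None keeps the orientation; vel is the mean speed in m/s.
- r.set_joints(angles): joint-space move.
- r.set_gripper(opening, squeeze=None): opening from 0.0 (shut) to 1.0 (fully open); squeeze is the grip in N (None keeps the last); returns when the fingers have stopped.
- r.sleep(seconds).
- r.inverse_kinematics(position, orientation): joint angles nearest the present ones, or None.
- optics.get_image(name): name is "scene" or "top" or "wrist"; returns a dict with "pixels" (400x640x3 uint8, red, green, blue), "depth" (400x640 float32, m along the optical axis (not along the pixel's ray), 0 where there is no reading), "fx", "fy", "cx", "cy" (pixels), "D" ([k1, k2, p1, p2, k3] as OpenCV has them; the pictures are not rectified), "camera_from_world" (4x4, takes a point from world to camera coordinates); the wrist camera has in their place "mount" (4x4, takes a point from camera to tool coordinates, whose origin is the TCP and whose axes are the flange's). Camera axes: x right, y down, z forward; pixel columns grow to the right and rows downward; lengths in m; the calibration is good to about 2 mm. A picture is of the moment at which its call begins: read the wrist's pose just before it.
A pose or a line that the arm cannot do raises r.PlanningError and nothing moves.
- r.hand_in(): hands the job in, once; it reports no verdict.
Readings, each from a call of its own:
- r.current_t(): time.
- r.current_q(): joint angles.
- r.current_qvel(): joint speeds.
- r.current_effort(): joint torques, N m.
- r.current_tool_pos(): TCP position.
- r.current_ee_rot(): TCP orientation.
- r.current_contact_force(): force on the tool from outside, world axes, zero at the start.
- r.current_torque(): the same for the moment, N m.
- r.current_opening(): opening from 0.0 (shut) to 1.0 (fully open).
Only numpy, scipy, OpenCV 4.12 (cv2) and the standard library are available. Lean on these libraries where they do the work, as an engineer would, in place of code of your own. Each camera call takes 0.05 s, during which the arm holds its last target.

TASK

The die insert held in the drill jig is drilled and ready to come out. Swing the jig's yellow hold-down bar up and over past upright so that it stays open, slide the insert out from under the drill-bush bridge, and lay it flat and right way up in the green tray without dropping it. Leave the bar open for the next one, and do not disturb the other things on the bench.

Things in the scene. Friction and masses are not known exactly. Their poses are not given: they have to be found in the camera images.
- jig: Drill jig, fixed to the bench: blue base plate on four feet, x -60..+80, y -110..+85 mm, top face (slideway) 30 mm above the bench. Origin on the bench under the slideway; z up. The insert's length lies along y; it comes out only towards the jig's -y, the open end (end stop at y +72 mm). Hinge ears and backstop, 74 mm high, at x +47..+78, y -25..+15 mm; bar rest 47 high at x -50, y -5.
- bridge (a point): Centre of the underside of the jig's fixed aluminium drill-bush bridge (jig x 0, y +45, z +48 mm): it covers the insert's rear, jig y +20..+70 mm, is 88 mm wide in x, and its bushes reach 63 mm above the bench.
- slide_end (a point): Middle of the slideway's open end (jig x 0, y -110, z +30 mm). Two guide rails 8 mm high (24 to 38 mm either side of the centre line) flank the insert only from jig y -25 to +20 mm; from y -25 to -110 mm the insert's sides stand free above the bare base plate.
- bar (a joint): Hinge of the yellow hold-down bar (0.36 kg, 24 mm wide, 14 mm high), rad: 0 = shut, level across the insert; 1.57 = upright; 1.92 = against its backstop. The free end rises and goes over towards the jig's +x, about the jig's y axis. No latch; about 2 N lifts it at the grip. Let go before upright it falls shut, past upright it stays open. Shut, its tongue locks into the insert's groove.
- bar_hinge (a point): Axis of the bar's hinge, mid-width of the bar: at x +57, y -5, z +54 mm in the jig's frame.
- bar_grip (a point): Centre of the black grip sleeve on the bar's free end, 142 mm from the hinge axis, moving with the bar; shut, at x -85, y -5, z +54 mm in the jig's frame. The sleeve is 55 mm long (along the bar), 24 mm wide (jig y), 18 mm high; pinched across its width it turns between the fingers as the bar swings.
- insert: Drilled die insert to unload: bright steel, 140 mm long (y), 45 wide (x), 16 thick (z), 0.74 kg, loose, four holes near its +y end; groove 26 mm wide, 5 deep, across its top at y -18..+8. Origin at the centre of its underside. Starts at jig x 0, y 0, z +30 mm with the jig's axes; must slide about 55 mm to the jig's -y for its rear end to clear the bridge.
- tray_green: Green tray for finished parts, fixed to the bench: 150 mm (x) by 200 mm (y) outside, rim 18 mm high and 4 mm thick, inner floor 4 mm above the bench. Origin at the centre of its underside.
- tray_red: Red tray for rejects, same size as the green one and fixed to the bench; the two swap places. Nothing to do with it.
- raw_insert: Dark undrilled insert waiting on the bench, same size as the bright one; leave alone. Origin at the centre of its underside.
- brush: Chip brush lying on the bench; leave alone.
- wrench: Open-ended wrench, 190 mm, lying on the bench; leave alone.
- oil: Yellow cutting-oil bottle with a red cap, 60 mm in diameter, 170 mm tall; leave alone. Origin at the centre of its underside.
- paste: Blue can, 72 mm in diameter, 60 mm tall; leave alone. Origin at the centre of its underside.
- caliper: Caliper, 200 mm long, lying on the bench; leave alone.

How it is judged:
By the outcome, as a careful person would: the job done as asked, in the order asked, and still so for the second after the job is handed in, with the robot touching nothing.
It also fails if it takes over 58 s, if anything falls off the work surface, if the arm or the gripper's body presses on something with over 40 N, if the wrist force passes 120 N, or if a joint passes its speed limit or range.

## Working session

There is one attempt and no reset: what is moved stays moved. The work goes in short steps, each a Python script; the robot and the scene stay as the last script left them, time stands still between calls to the robot, and variables do not carry over. Pictures are saved under pics/ and viewed, and the job is handed in when it is done.

```bash
mkdir -p pics; cat > h.py <<'E'
from cell import r, optics
import numpy as np, cv2, pickle
def grab(n,tag):
    p=r.current_tool_pos(); q=r.current_ee_rot()
    im=optics.get_image(n); im['tcp']=np.array(p); im['rot']=np.array(q)
    pickle.dump(im,open(f'pics/{tag}.pkl','wb'))
    cv2.imwrite(f'pics/{tag}.png',im['pixels'][:,:,::-1]); return im
E
python3 - <<'E'
from h import *
for n in ['scene','top','wrist']:
    im=grab(n,n+'0'); print(n,im['fx'],im['D'],im.get('camera_from_world',im.get('mount')))
print(r.current_t(),r.finger_overhang,r.current_ee_rot(),r.current_opening())
E
```

```text
scene 366.2749438349389 [-0.07424522  0.          0.          0.          0.        ] [[ 0.69399939  0.71978785 -0.01644081 -0.3567156 ]
 [ 0.54532294 -0.5404208  -0.640756   -0.23461897]
 [-0.47009334  0.43571872 -0.76756853  1.36837696]
 [ 0.          0.          0.          1.        ]]
top 520.2516960581726 [-0.16628801  0.          0.          0.          0.        ] [[-0.03744354 -0.99929368 -0.00318287  0.00926885]
 [-0.97675254  0.03727132 -0.211105    0.52617811]
 [ 0.21107452 -0.00479565 -0.97745821  1.36057626]
 [ 0.          0.          0.          1.        ]]
wrist 352.90372197997993 [-0.03433269  0.          0.          0.          0.        ] [[-2.56238450e-04 -9.52169051e-01 -3.05571650e-01  7.85959206e-02]
 [ 9.99999953e-01 -1.93125643e-04 -2.36769930e-04 -5.83403100e-04]
 [ 1.66431278e-04 -3.05571696e-01  9.52169056e-01 -1.21324141e-01]
 [ 0.00000000e+00  0.00000000e+00  0.00000000e+00  1.00000000e+00]]
0.15 0.022 [ 1.85789712e-01  9.82589434e-01 -4.17749977e-04 -1.12969853e-04] 0.9983529286805437
```

View pics/scene0.png

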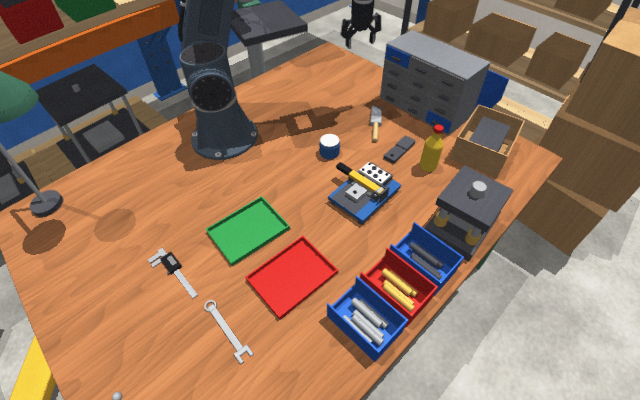

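View pics/top0.png

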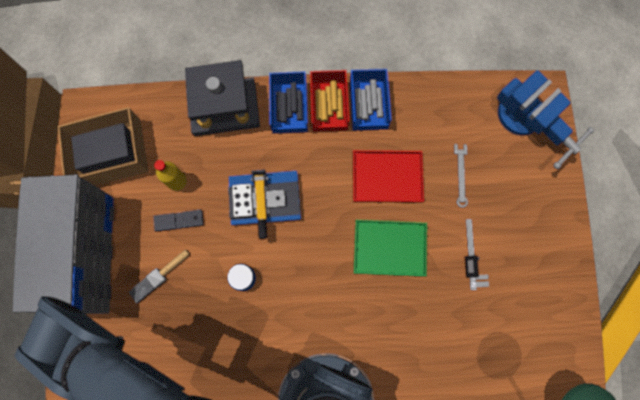

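View pics/wrist0.png

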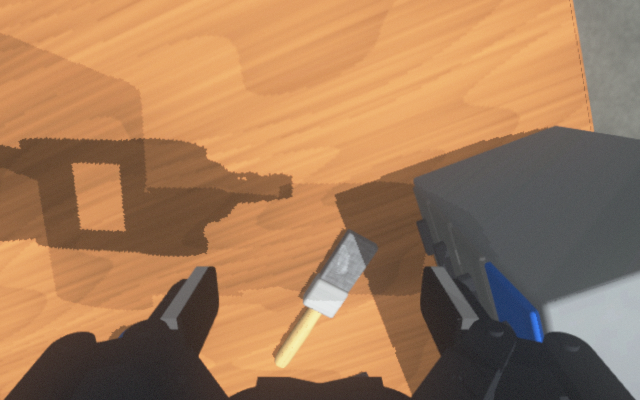

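The top view shows the jig around px (265,198), with the bar's black grip at (262,230) pointing toward the robot. The bridge is on the left (world +y) and the open end on the right. The green tray is at (391,248), red tray at (388,177), paste can at (240,277) and oil at (170,175). Next I'll measure the jig and tray.

```bash
cat >> h.py <<'E'
from scipy.spatial.transform import Rotation as R
def c2w(im):
    if 'camera_from_world' in im: return np.linalg.inv(im['camera_from_world'])
    T=np.eye(4); T[:3,:3]=R.from_quat(im['rot']).as_matrix(); T[:3,3]=im['tcp']; return T@im['mount']
def K(im): return np.array([[im['fx'],0,im['cx']],[0,im['fy'],im['cy']],[0,0,1.]])
def und(im,px): return cv2.undistortPoints(np.array(px,float).reshape(-1,1,2),K(im),np.array(im['D'])).reshape(-1,2)
def plane(im,px,z):
    T=c2w(im); d=np.c_[und(im,px),np.ones(len(und(im,px)))]@T[:3,:3].T; o=T[:3,3]
    return o+d*((z-o[2])/d[:,2])[:,None]
def cloud(im):
    h,w=im['depth'].shape; v,u=np.mgrid[:h,:w]; n=und(im,np.c_[u.ravel(),v.ravel()]); d=im['depth'].ravel()
    P=np.c_[n*d[:,None],d]; T=c2w(im); P=P@T[:3,:3].T+T[:3,3]; P[d==0]=np.nan; return P.reshape(h,w,3)
def hsv(im): return cv2.cvtColor(im['pixels'],cv2.COLOR_RGB2HSV)
def load(t): return pickle.load(open(f'pics/{t}.pkl','rb'))
def big(m):
    c,_=cv2.findContours(m.astype(np.uint8),cv2.RETR_EXTERNAL,cv2.CHAIN_APPROX_NONE); return max(c,key=cv2.contourArea).reshape(-1,2)
def rect(P): 
    (c,s,a)=cv2.minAreaRect((P[:,:2]*1000).astype(np.float32)); return np.round(c,1),np.round(s,1),round(a,2)
E
python3 - <<'E'
from h import *
im=load('top0'); H=hsv(im); C=cloud(im)
g=(H[...,0]>45)&(H[...,0]<75)&(H[...,1]>120)&(np.arange(640)>340)&(np.arange(640)<440); g[:200]=0;g[300:]=0
print('tray',rect(plane(im,big(g),0.018)))
b=(H[...,0]>100)&(H[...,0]<125)&(H[...,1]>110); b[:, :225]=0;b[:,310:]=0;b[:165]=0;b[235:]=0
Z=C[...,2]; print('z hist blue',np.histogram(Z[b],bins=np.arange(0,.09,.01)))
m=b&(abs(Z-.03)<.006); p=np.argwhere(m)[:,::-1]; print('base',rect(plane(im,p,0.03)))
y=(H[...,0]>18)&(H[...,0]<32)&(H[...,1]>150)&(H[...,2]>120); y[:, :225]=0;y[:,310:]=0;y[:165]=0;y[260:]=0
print('bar',rect(plane(im,big(y),0.061)))
k=(H[...,2]<60);k[:, :250]=0;k[:,275:]=0;k[:212]=0;k[245:]=0
print('grip',rect(plane(im,big(k),0.063)))
print('cam',c2w(im)[:3,3])
# paste / oil / raw
for n,px,z in [('paste',(241,270),.06),('oil',(161,165),.17),('raw',(179,219),.016),('tray',(391,248),.004)]: print(n,plane(im,[px],z),C[px[1],px[0]])
cv2.imwrite('pics/jigtop.png',cv2.resize(im['pixels'][140:300,130:330,::-1],(800,640))[:600])
E
```

```text
tray (array([ 407.6, -195.4]), array([198.7, 148.6]), 85.34)
z hist blue (array([  2,   1, 482, 279,   0,   2,   0,   0]), array([0.  , 0.01, 0.02, 0.03, 0.04, 0.05, 0.06, 0.07, 0.08]))
base (array([559.8, 150.6]), array([138.2, 190.2]), 2.71)
bar (array([547., 157.]), array([107.1,  23.4]), 3.02)
grip (array([465.7, 150. ]), array([49.6, 27.1]), 8.58)
cam [ 0.22710988 -0.00382421  1.44101476]
paste [[0.35686908 0.21119339 0.06      ]] [0.35696105 0.2113458  0.05902113]
oil [[0.62369142 0.40234794 0.17      ]] [0.62265412 0.40128555 0.17332447]
raw [[0.51010378 0.39398817 0.016     ]] [0.51132566 0.3957058  0.0098472 ]
tray [[ 0.40789649 -0.19882859  0.004     ]] [ 0.40800632 -0.19894705  0.00312702]
```

View pics/jigtop.png

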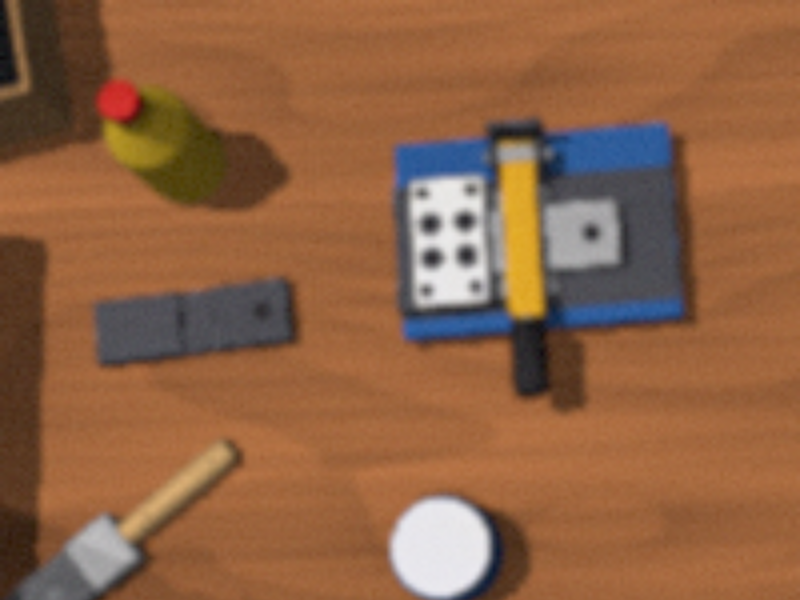

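```bash
cat >> h.py <<'E'
def quat(xdeg):  # tool pointing down, tool x at world heading xdeg
    a=np.radians(xdeg); x=np.array([np.cos(a),np.sin(a),0]); z=np.array([0,0,-1.]); return R.from_matrix(np.c_[x,np.cross(z,x),z]).as_quat()
E
python3 - <<'E'
from h import *
print(r.inverse_kinematics([.549,.155,.27],quat(182.8)),r.inverse_kinematics([.549,.1,.1],quat(92.8)),r.inverse_kinematics([.408,-.195,.1],quat(85.3)),r.inverse_kinematics([.655,.16,.19],quat(182.8)))
r.move_to([.549,.155,.27],quat(182.8)); im=grab('wrist','w1'); print(r.current_t(),r.current_tool_pos())
E
```

```text
[ 1.93565873e-01  3.71548239e-01  1.57839027e+00 -4.44089210e-16
  1.19165414e+00 -1.42609967e+00] [ 9.67489455e-02  5.67366471e-01  1.74848188e+00 -4.44089210e-16
  8.25744307e-01  4.78797265e-02] [-5.48856982e-01  4.19640416e-01  2.02096490e+00 -4.44089210e-16
  7.00987336e-01 -4.66826507e-01] [ 1.70563636e-01  6.38272506e-01  1.35639897e+00 -4.44089210e-16
  1.14692118e+00 -1.44910191e+00]
2.0167 [0.54872162 0.15576418 0.26996595]
```

View pics/w1.png

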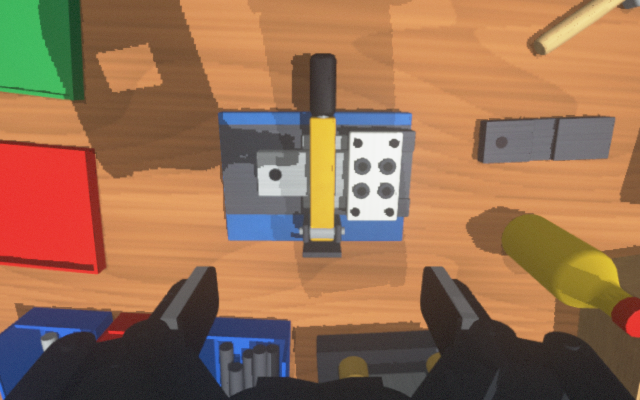

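The wrist view shows the bar from (322,235) up to the grip at (322,82), with the base corners near (220,112), (411,113), (228,240) and (403,240). The insert's front end is at x≈258.

```bash
python3 - <<'E'
from h import *
im=load('w1'); H=hsv(im); C=cloud(im); Z=C[...,2]
y=(H[...,0]>18)&(H[...,0]<32)&(H[...,1]>150)&(H[...,2]>120); y[:, :300]=0;y[:,345:]=0;y[:110]=0;y[245:]=0
print('bar',rect(plane(im,big(y),0.061)), np.nanmedian(Z[y]))
k=(H[...,2]<75)&(Z>.045)&(Z<.075);k[:, :300]=0;k[:,345:]=0;k[:45]=0;k[116:]=0
c=big(k);print('grip',rect(plane(im,c,0.058)),np.nanmedian(Z[k]),cv2.boundingRect(c))
b=(H[...,0]>100)&(H[...,0]<125)&(H[...,1]>110); b[:, :210]=0;b[:,420:]=0;b[:105]=0;b[245:]=0
m=b&(abs(Z-.03)<.006); print('base',rect(plane(im,np.argwhere(m)[:,::-1],.03)),np.median(Z[m]))
w=(H[...,1]<40)&(H[...,2]>120)&(abs(Z-.046)<.005);w[:,:240]=0;w[:,308]=0;w[:,308:]=0;w[:140]=0;w[205:]=0
print('ins',rect(plane(im,big(w),.046)),np.median(Z[w]))
E
```

```text
bar (array([548.5, 158. ]), array([108.1,  23.2]), 2.37) 0.06159375095058617
grip (array([466.7, 154.1]), array([52.6, 22.3]), 2.4) 0.06291565158894608 (310, 54, 26, 62)
base (array([561.1, 150.8]), array([137.8, 192.8]), 2.66) 0.03063634410442201
ins (array([553.2, 118.3]), array([44.2, 49.6]), 2.81) 0.04668381672335928
```

```bash
cat >> h.py <<'E'
YAW=2.65; O=np.array([.5505,.1627])
def J(x,y,z):
    a=np.radians(YAW); return [O[0]+x*np.cos(a)-y*np.sin(a), O[1]+x*np.sin(a)+y*np.cos(a), z]
E
python3 - <<'E'
from h import *
q=quat(180+YAW)
r.move_to(J(-.085,-.005,.13),q); r.set_gripper(.6)
r.move_linear(J(-.085,-.005,.057),vel=.12); print('F',r.current_contact_force(),r.current_tool_pos())
r.set_gripper(0.,squeeze=30); print('open',r.current_opening(),r.current_contact_force(),r.current_t())
for th in np.radians([8,20]):
    r.move_linear(J(.057-.142*np.cos(th),-.005,.057+.142*np.sin(th)),vel=.1); print(th,np.round(r.current_contact_force(),1),r.current_opening())
grab('wrist','w2'); print(r.current_t())
E
```

```text
F [-0.0985681   0.36841664 -0.09689612] [0.46613602 0.15386195 0.05743251]
open 0.2724193462598239 [-1.33423776  7.67606001  4.87074211] 4.25
0.13962634015954636 [ 0.5  7.8 -0.7] 0.27205810484750387
0.3490658503988659 [-0.1  7.   0.3] 0.27673107383831147
5.1
```

View pics/w2.png

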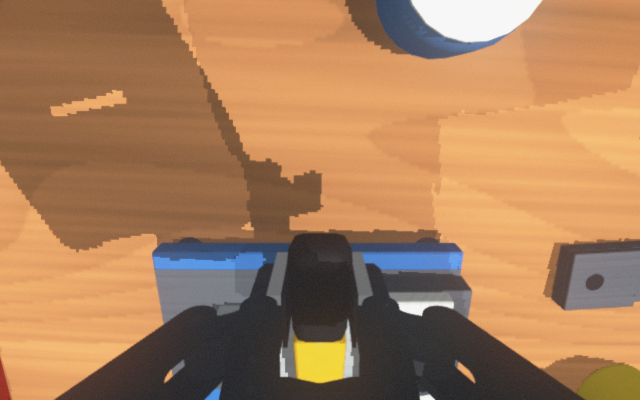

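The grip is between the pads and the bar is lifting, with low forces. I'll continue the swing.

```bash
python3 - <<'E'
from h import *
for d in [32,44,56,68,80,92,100,106]:
    th=np.radians(d)
    r.move_linear(J(.057-.142*np.cos(th),-.005,.057+.142*np.sin(th)),vel=.12); print(d,np.round(r.current_contact_force(),1),round(r.current_opening(),3))
r.set_gripper(.6); print(r.current_t(),r.current_contact_force())
p=np.array(r.current_tool_pos()); r.move_linear(p+[0,0,.08],vel=.2)
grab('scene','s3');grab('top','t3');grab('wrist','w3');print(r.current_t())
a=load('s3')['pixels'][120:240,280:460,::-1];b=load('t3')['pixels'][140:260,200:380,::-1]
cv2.imwrite('pics/v3.png',np.hstack([cv2.resize(a,None,fx=2.2,fy=3),cv2.resize(b,None,fx=2.2,fy=3)]))
E
```

```text
32 [-2.6  6.4  2.2] 0.274
44 [-3.   6.3  4.2] 0.274
56 [-0.8  4.4  3.7] 0.276
68 [0.1 4.9 1.5] 0.276
80 [0.6 4.9 1.4] 0.275
92 [0.9 4.2 0.8] 0.271
100 [0.7 5.2 2.5] 0.275
106 [0.6 5.2 3.7] 0.274
8.475 [ 0.53860896  0.20727157 -0.62027706]
9.175
```

View pics/v3.png

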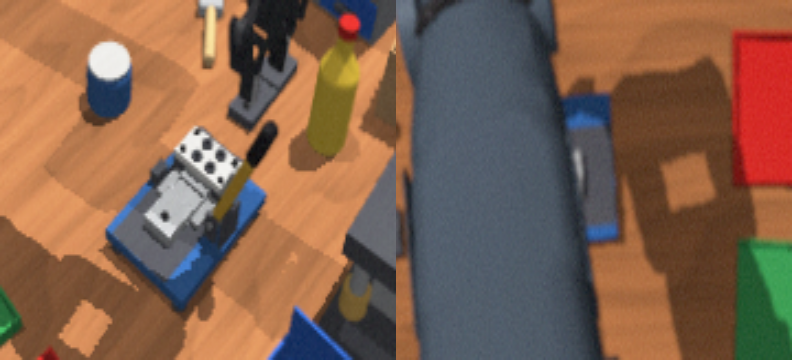

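View pics/w3.png

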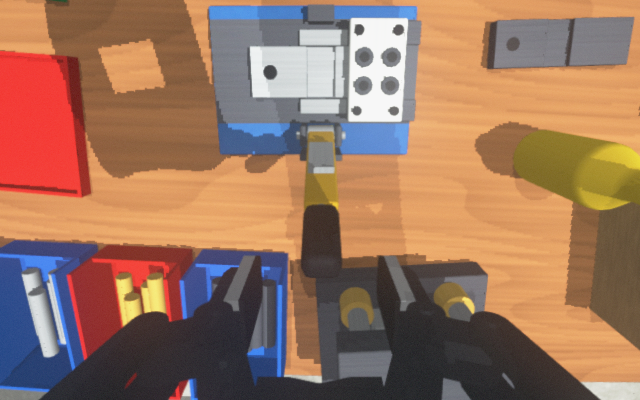

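The bar is standing open, leaning toward +x (wrist px (322,140)→(322,270)), with the gripper clear of it. Next is the insert.

```bash
python3 - <<'E'
from h import *
q=quat(90+YAW)
r.move_to(J(0,-.055,.27),q); r.set_gripper(.75)
r.move_linear(J(0,-.055,.10),vel=.2); r.move_linear(J(0,-.055,.056),vel=.06); print('F',np.round(r.current_contact_force(),2),r.current_tool_pos(),r.current_t())
grab('wrist','w4');grab('scene','s4')
E
```

```text
F [-0.27  0.54  0.25] [0.55326098 0.10779693 0.05622411] 12.6917
```

View pics/w4.png

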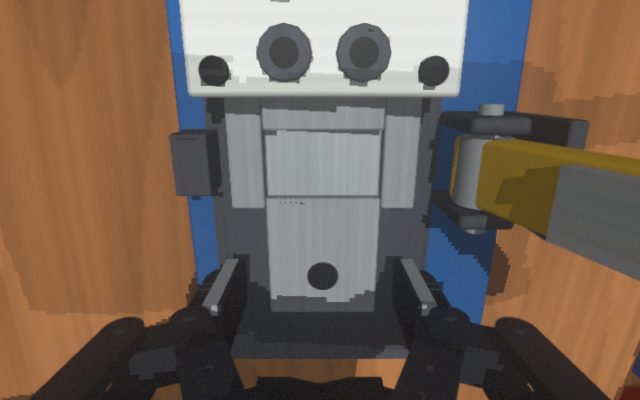

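```bash
python3 - <<'E'
from h import *
a=load('s4')['pixels'][130:250,280:440,::-1]; cv2.imwrite('pics/s4z.png',cv2.resize(a,None,fx=5,fy=5,interpolation=cv2.INTER_CUBIC))
E
```

```text
(no output)
```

View pics/s4z.png

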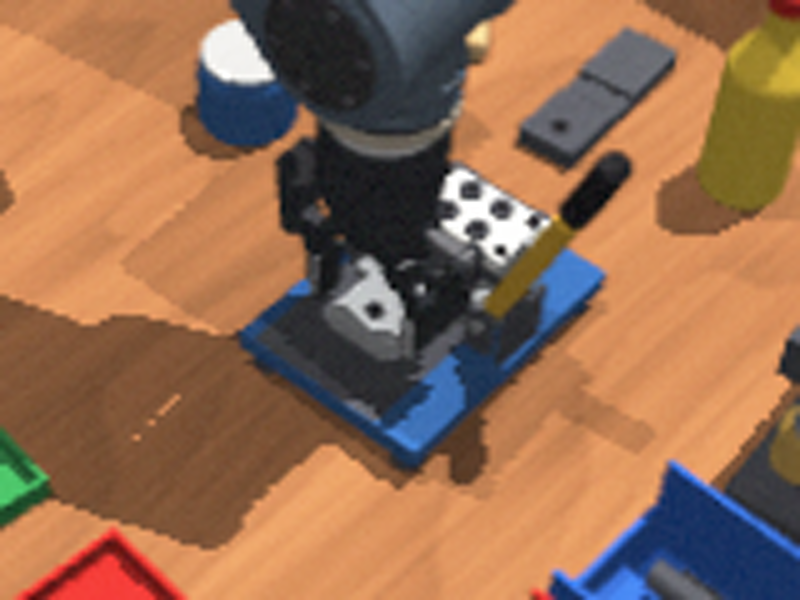

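The fingers straddle the insert centrally (insert x 270–377, pads 240/402). I'll close and pull a little.

```bash
python3 - <<'E'
from h import *
r.set_gripper(0.,squeeze=50); print('F',np.round(r.current_contact_force(),2),r.current_opening(),r.current_tool_pos())
r.move_linear(J(0,-.070,.0565),vel=.06); print('F',np.round(r.current_contact_force(),2),r.current_opening())
r.move_linear(J(0,-.130,.0565),vel=.10); print('F',np.round(r.current_contact_force(),2),r.current_opening(),r.current_t())
grab('wrist','w5');grab('scene','s5')
E
```

```text
F [-0.89 -0.03  3.96] 0.5064292388348842 [0.5535399  0.10779685 0.05672459]
F [ 0.17 -6.64  4.64] 0.5064886428265247
F [ 0.47 -7.91  4.18] 0.5085219519459949 14.25
```

View pics/w5.png

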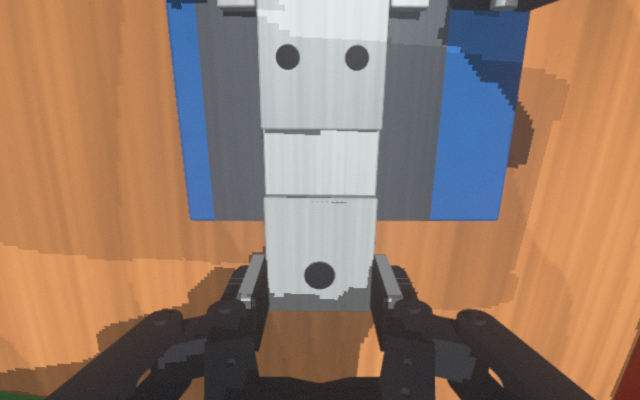

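The insert has slid out about 75 mm. It's clear of the bridge and still lies on the plate. I'll regrasp near its centre of mass, just behind the groove, for the lift.

```bash
python3 - <<'E'
from h import *
r.set_gripper(.75); 
r.move_linear(J(0,-.130,.09),vel=.15); r.move_linear(J(0,-.058,.09),vel=.15); r.move_linear(J(0,-.058,.056),vel=.08)
for z in [.0548,.0538]:
    r.move_linear(J(0,-.058,z),vel=.02); f=r.current_contact_force(); print(z,np.round(f,2))
    if f[2]>4: break
grab('wrist','w6')
r.set_gripper(0.,squeeze=70); print('F',np.round(r.current_contact_force(),2),r.current_opening(),r.current_tool_pos(),r.current_t())
E
```

```text
0.0548 [ 0.14  0.06 -0.06]
0.0538 [ 0.04 -0.3  -0.67]
F [-0.45 -0.42  5.98] 0.5030968964536462 [0.55357293 0.10477585 0.05441509] 17.1333
```

View pics/w6.png

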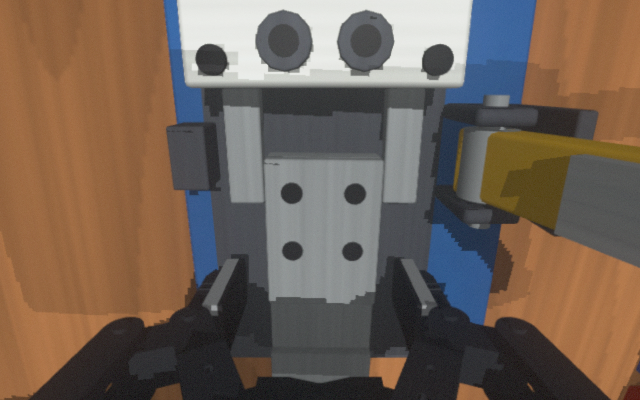

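```bash
python3 - <<'E'
from h import *
p=np.array(r.current_tool_pos()); 
r.move_linear(p+[0,0,.015],vel=.05); print('F',np.round(r.current_contact_force(),2),np.round(r.current_torque(),2),r.current_opening())
r.move_linear(p+[0,0,.11],vel=.12); print('F',np.round(r.current_contact_force(),2),r.current_opening(),r.current_t())
grab('wrist','w7')
t=[.4090,-.1785]; r.move_to(t+[.165],quat(85.34)); grab('wrist','w8'); print(r.current_t(),p)
E
```

```text
F [-0.6  -0.02 -7.34] [ 0.09 -0.    0.01] 0.5021557318145725
F [ 0.42 -0.6  -7.57] 0.5029378354618526 18.5333
19.8417 [0.55357293 0.10477585 0.05441509]
```

View pics/w8.png

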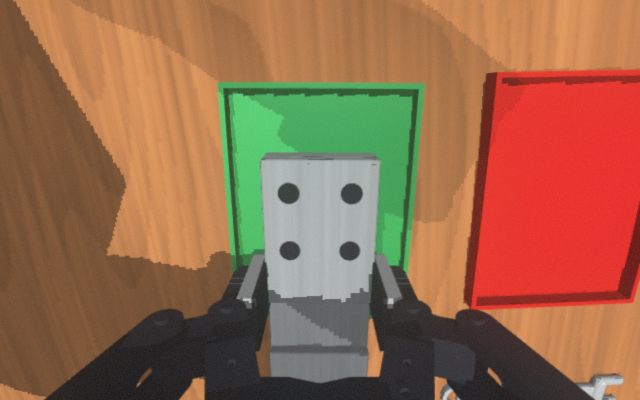

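The insert is held level and over the green tray (tray px 220–423 × 85+), with the whole 7.3 N weight on the gripper. I'll lower it until it touches.

```bash
python3 - <<'E'
from h import *
t=[.4090,-.1785]
r.move_linear(t+[.06],vel=.12); r.move_linear(t+[.034],vel=.05)
z=.034
while z>.0265:
    z-=.001; r.move_linear(t+[z],vel=.02); f=r.current_contact_force(); print(round(z,4),np.round(f,1),np.round(r.current_tool_pos()[2],4))
    if f[2]>-2: break
print(np.round(r.current_torque(),2),r.current_t())
E
```

```text
0.033 [-0.2  0.4 -8.6] 0.0331
0.032 [ 0.6 -0.3 -7.8] 0.032
0.031 [ 0.5  0.4 -5.9] 0.0309
0.03 [ 0.3  0.7 -6.8] 0.0299
0.029 [ 0.5 -1.1 -6.6] 0.0289
0.028 [-2.6  1.5  5.6] 0.0284
[ 0.27  0.46 -0.01] 23.0333
```

```bash
python3 - <<'E'
from h import *
t=[.4090,-.1785]
r.set_gripper(.75); print(np.round(r.current_contact_force(),1))
r.move_linear(t+[.13],vel=.12); r.move_linear([.36,-.1785,.22],vel=.25); r.set_joints([1.1,.35,1.65,0,1.14,-.085])
r.sleep(.3)
for n in ['scene','top']: grab(n,n+'9')
print(r.current_t(),np.round(r.current_contact_force(),2))
a=load('scene9')['pixels'][120:280,190:440,::-1];b=load('top9')['pixels'][140:300,190:440,::-1]
cv2.imwrite('pics/v9.png',np.vstack([cv2.resize(x,(460,295),interpolation=cv2.INTER_CUBIC) for x in (a,b)]))
im=load('top9'); H=hsv(im);C=cloud(im); w=(H[...,1]<60)&(H[...,2]>90); w[:225]=0;w[272:]=0;w[:,:358]=0;w[:,423:]=0
print('ins',rect(plane(im,big(w),.02)),np.nanpercentile(C[...,2][w],[5,50,95]))
o=load('top0'); d=np.abs(o['pixels'].astype(int)-im['pixels']).max(2)>60
n,l,s,c=cv2.connectedComponentsWithStats(d.astype(np.uint8)); print([list(x) for x in s[1:] if x[4]>25])
E
```

```text
[-0.5  0.6  0.1]
27.8333 [ 0.86 -0.06  0.27]
ins (array([ 406.4, -195.4]), array([141.9,  46.8]), 84.7) [0.00748469 0.0182824  0.02411601]
[[np.int32(246), np.int32(138), np.int32(12), np.int32(18), np.int32(152)], [np.int32(280), np.int32(167), np.int32(9), np.int32(4), np.int32(31)], [np.int32(252), np.int32(176), np.int32(16), np.int32(44), np.int32(460)], [np.int32(266), np.int32(190), np.int32(18), np.int32(17), np.int32(247)], [np.int32(258), np.int32(223), np.int32(18), np.int32(19), np.int32(265)], [np.int32(365), np.int32(239), np.int32(51), np.int32(19), np.int32(810)], [np.int32(43), np.int32(293), np.int32(32), np.int32(13), np.int32(113)], [np.int32(58), np.int32(308), np.int32(38), np.int32(26), np.int32(71)], [np.int32(91), np.int32(316), np.int32(30), np.int32(21), np.int32(121)], [np.int32(119), np.int32(339), np.int32(6), np.int32(9), np.int32(37)], [np.int32(122), np.int32(349), np.int32(64), np.int32(39), np.int32(203)], [np.int32(27), np.int32(352), np.int32(13), np.int32(8), np.int32(27)], [np.int32(46), np.int32(384), np.int32(31), np.int32(16), np.int32(65)], [np.int32(183), np.int32(391), np.int32(32), np.int32(9), np.int32(59)]]
```

View pics/v9.png

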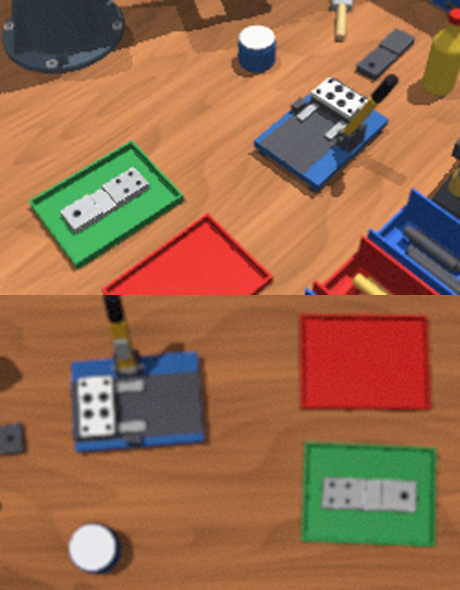

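View pics/top9.png

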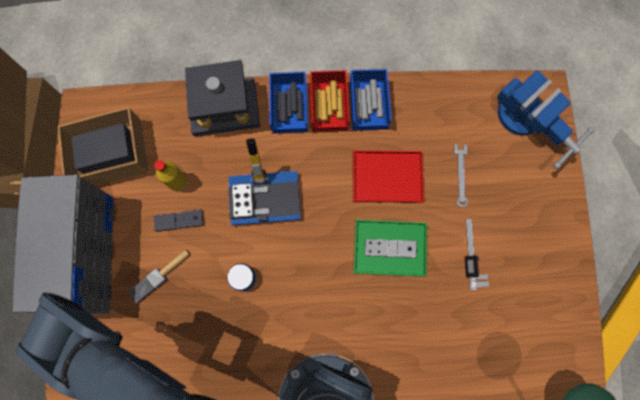

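The insert lies flat in the green tray (px (391,248)), holes and groove up, and the bar is open (px (254,155)). The only differences from the first picture are the jig bar, the insert and the arm. Handing in now.

```bash
python3 -c "
from cell import r
print(r.hand_in(), r.current_t())"
```

```text
the job is handed in; nothing more can be done
the job is handed in; nothing more can be done
```

The job is done and handed in, with the robot clock at about 28 s of the 58 s allowed.

- **Bar:** I pinched the hold-down bar by its grip, swung it to about 106° and let go. It was still standing open in the final pictures.
- **Insert:** I pulled it about 75 mm out from under the bridge and regrasped it behind the groove. I then lifted it and lowered it into the green tray until it touched down, before opening the fingers.

**Last checks:**
- The insert's centre is about 1 mm from the tray centre and within 1° of the tray's axis.
- It lies flat with its groove and holes up. Median top height read 18 mm against 20 mm expected, which is within the depth noise.
- Comparing the top view before and after, only the bar, the insert, and the arm with its shadow had changed.
- The highest force I read was about 9 N at the wrist.

No check failed or disagreed.

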